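# Sort the torque table shelf after a bolt check

## Robot

A 6-joint arm with a two-finger parallel gripper is mounted at the origin on the work surface. World frame = base frame: x ahead of the robot, y to its left, z up, the work surface at z = 0. Lengths are in m, angles in degrees, forces in N, time in s.
With the tool pointing down it reaches from about 0.3 to 0.75 m from the base axis. Payload 8.5 kg.
Tool frame: the origin (TCP) lies on the mounting face of the last link; the fingertips stand tip_extent ahead of it and the grasp point (between the pads) lies 155 mm ahead of it (tip_extent is the distance from the TCP to the fingertips, in m); z points along the fingers, y is the line along which they close (so a half turn about z gives the same grasp; the last joint's range is limited). The gripper opens to 85 mm and grips with 20 to 120 N. Pads are 22 mm wide; open, the fingers measure 114 mm over their backs; the gripper's body (76 mm by 85 mm) begins 54 mm behind the grasp point. The pads swing forward as they close: fully open they stand 13 mm farther back than shut.
Start: joints at [-88.826, 21.807, 74.336, -0, 83.858, -12.336], TCP at [0.128, -0.535, 0.405] pointing down, gripper open.
Joint ranges: [-178.18, 178.18], [-50.72, 133.34], [12.68, 142.11], [-81.47, 261.47], [9.98, 163.14], [-165.26, 165.26]. Speed limits (degrees/s): [136.94, 136.94, 180, 180, 180, 180].

## Interface

Orientations are given as a 3x3 rotation matrix whose columns are the frame's x, y, z axes.
In Python, from rig import observe, get_image, camera_params, close_job, tip_extent gives the robot as it stands.
- The arm moves only by the shell command python3 -m creep 'ROWS' [FORCE]. ROWS is JSON, a list of rows, each an object with "jaw": the gripper's target within -1 to 1 (shut at 1, half-way at 0, fully open at -1); "travel": the shift along the world's x, y, z in mm, a list of three; "roll": the turn about the world's z in rad. A call has 1 to 12 rows; each row is the pose to reach, as a shift and turn from the pose commanded when the call began; what a row does not reach only later rows make up. A row lasts 1/10 s, in which the tool goes at most 50 mm and 8.59 degrees, less where a joint would pass 70% of its speed; a pose out of reach is approached as far as the arm can. A call with a gripper value outside its range is refused whole. The fingers move at their own pace and stop on an object; FORCE is the grip in N (left out, the last holds). Time passes only in rows, so rows that repeat a pose let the fingers close. It gives the time, the measured TCP pose, the force, the opening and the grip force at its end, in the units of the state.
- observe(): the state, without advancing time (a new reading comes with each control period).
- get_image(name): name is "side" or "top" or "wrist"; returns (picture, depth): 480x640x3 uint8, red, green, blue; 480x640 float32, m along the optical axis (not along the pixel's ray), 0 where there is no reading.
- camera_params(name): a dict with "mtx" (3x3 intrinsics, pixels), "dist_coeffs" ([k1, k2, p1, p2, k3] as OpenCV has them; the pictures are not rectified), "extrinsics" (4x4, takes a point from camera to world coordinates). Camera axes: x right, y down, z forward; pixel columns grow to the right and rows downward; lengths in m; the calibration is good to about 2 mm. A picture is of the moment at which its call begins: read the wrist's pose just before it. camera_params takes no time and is no camera call; for the wrist camera it gives the pose at the moment of the call.
- close_job(): hands the job in; it is judged then, once.
The state is a dict: "time_s": time; "q": joint angles; "qvel": joint speeds; "joint_efforts": joint torques, N m; "position": TCP position; "tool_rot": TCP orientation; "ft_force": force on the tool from outside, world axes, zero at the start; "wrist_torque": the same for the moment, N m; "grip_width": finger opening in m; "gripper_force": force on a finger pad.
Only numpy, scipy, OpenCV 4.12 (cv2) and the standard library are available. Lean on these libraries where they do the work, as an engineer would, in place of code of your own. Each camera call takes 0.05 s, during which the arm holds its last target. There are 200 camera calls.

## Task

Clear up after the bolt check: before moving anything else, lay the gauge block flat in the green tray. Then lay the blued bolt and the new locking nut (blue ring) side by side in the blue tray, the used locking nut (red ring) in the red tray and the red-handled ratchet in the yellow tray, each lying flat on the tray floor and set down, not dropped. Leave the little thread-locker bottle standing where it is.

Things in the scene. Friction and masses are not known exactly. Their poses are not given: they have to be found in the camera images.
- tray_green: Green open plastic tray, fixed to the shelf, 135 (its x) x 110 (its y) mm outside, 14 mm high overall, walls and floor 3 mm thick. Origin: centre of the underside, on the shelf; z up. Its floor's top is 3 mm above the origin. Turned up to 10 degrees.
- tray_blue: Blue open plastic tray, fixed to the shelf, 135 (its x) x 110 (its y) mm outside, 14 mm high overall, walls and floor 3 mm thick. Origin: centre of the underside, on the shelf; z up. Its floor's top is 3 mm above the origin. Turned up to 10 degrees.
- tray_red: Red open plastic tray, fixed to the shelf, 135 (its x) x 110 (its y) mm outside, 14 mm high overall, walls and floor 3 mm thick. Origin: centre of the underside, on the shelf; z up. Its floor's top is 3 mm above the origin. Turned up to 10 degrees.
- tray_yellow: Yellow open plastic tray, fixed to the shelf, 135 (its x) x 110 (its y) mm outside, 14 mm high overall, walls and floor 3 mm thick. Origin: centre of the underside, on the shelf; z up. Its floor's top is 3 mm above the origin. Turned up to 10 degrees.
- gauge_center (a point): Matte pale-aluminium gauge block with two dark lines across it, 50 mm (its x) x 30 mm (its y) x 24 mm high (its z, up). Point: its centre, 12 mm above its underside. About 0.1 kg. It lies on the shelf (z = 0) or, when sorted, on a tray floor.
- bolt_center (a point): Blued (dark blue) tail rotor bolt lying level along its x: hex head 22 mm across flats and 12 mm long at the -x end, bare shank 14 mm in diameter, orange thread protector cap 22 mm in diameter and 16 mm long at the +x end, 84 mm long in all. Point: on the axis half-way along, on the bare shank (shank free from x = -30 to +26 mm), 11 mm above what it lies on. About 0.14 kg. It lies on the shelf (z = 0) or, when sorted, on a tray floor.
- nut_new_center (a point): New locking nut: silver hexagon 32 mm across flats (37 mm over corners), 24 mm high, with a BLUE locking ring on top (29 mm in diameter, top 5 mm) and an open bore. Lies flat, z up, flats facing its +x and -x and every 60 degrees from there; the hexagon below the ring is 19 mm high. Point: its centre, 12 mm above its underside. About 0.07 kg. It lies on the shelf (z = 0) or, when sorted, on a tray floor.
- nut_used_center (a point): Used locking nut: the same silver nut (32 mm across flats, 24 mm high, flats facing its +x and -x) but with a RED locking ring on top. Point: its centre, 12 mm above its underside. About 0.07 kg. It lies on the shelf (z = 0) or, when sorted, on a tray floor.
- ratchet_center (a point): Stubby ratchet with a red round handle, 100 mm long, lying along its x: handle 18 mm in diameter from x = -50 to +12 mm, then a steel neck and a round steel head (30 mm in diameter, 18 mm thick, centre at x = +35 mm) with a small square drive standing 8 mm up from it. Point: half-way along, on the handle's axis, 9 mm above what it lies on. Balances at about x = +12 mm. About 0.16 kg. It lies on the shelf (z = 0) or, when sorted, on a tray floor.
- bottle_center (a point): Small black thread-locker bottle with white label and cap, 32 mm in diameter, 65 mm tall, standing loose on the shelf among the things; to be left alone. Point: its centre, half-way up.
Not all that is in view belongs to the job. Of the things that look like the tray_red, take the one that is farthest from the robot's base at the start. Leave any purple look-alike of the part that bears gauge_center alone.

How it is judged (in metres and radians):
At the end, for the whole second after the job is handed in: Gauge block in green tray, bolt and new nut in blue, used nut in red, ratchet in yellow: each centre within the tray outline and at most about 3 mm above its height when flat on the tray floor, at rest; bottle upright within 20 mm of its start (x of gauge_center in the frame of tray_green between -0.0675 and 0.0675 m and y of gauge_center in the frame of tray_green between -0.055 and 0.055 m and z of gauge_center in the frame of tray_green below 0.0172 m and linear speed of each of gauge, bolt, nut_new, nut_used, ratchet below 0.02 m/s and x of bolt_center in the frame of tray_blue between -0.0675 and 0.0675 m and y of bolt_center in the frame of tray_blue between -0.055 and 0.055 m and z of bolt_center in the frame of tray_blue below 0.0176 m and x of nut_new_center in the frame of tray_blue between -0.0675 and 0.0675 m and y of nut_new_center in the frame of tray_blue between -0.055 and 0.055 m and z of nut_new_center in the frame of tray_blue below 0.0175 m and x of nut_used_center in the frame of tray_red between -0.0675 and 0.0675 m and y of nut_used_center in the frame of tray_red between -0.055 and 0.055 m and z of nut_used_center in the frame of tray_red below 0.0175 m and x of ratchet_center in the frame of tray_yellow between -0.0675 and 0.0675 m and y of ratchet_center in the frame of tray_yellow between -0.055 and 0.055 m and z of ratchet_center in the frame of tray_yellow below 0.0157 m and angle between bottle_center's own z axis and vertical below 0.15 rad and distance of bottle_center from where it was at the start of the episode below 0.02 m); the robot touches nothing.
It fails at once if another thing is moved more than 30 mm before the gauge block lies in the green tray (not (x of gauge_center in the frame of tray_green between -0.0675 and 0.0675 m and y of gauge_center in the frame of tray_green between -0.055 and 0.055 m and z of gauge_center in the frame of tray_green below 0.03 m) and distance of any of bolt_center, nut_new_center, nut_used_center, ratchet_center from where it was at the start of the episode above 0.03 m).
It fails at once if the bottle is knocked over or pushed more than 20 mm (angle between bottle_center's own z axis and vertical above 0.4 rad or distance of bottle_center from where it was at the start of the episode above 0.02 m).
It fails at once if one of the five things is dropped: in free fall with its centre more than 70 mm above the shelf ((height (world z) of gauge_center above 0.07 m and contact force between gauge and anything else below 0.001 N) or (height (world z) of bolt_center above 0.07 m and contact force between bolt and anything else below 0.001 N) or (height (world z) of nut_new_center above 0.07 m and contact force between nut_new and anything else below 0.001 N) or (height (world z) of nut_used_center above 0.07 m and contact force between nut_used and anything else below 0.001 N) or (height (world z) of ratchet_center above 0.07 m and contact force between ratchet and anything else below 0.001 N)).
It also fails if it takes over 136 s, if anything falls off the work surface, if the arm or the gripper's body presses on something with over 40 N, if the wrist force passes 120 N, or if a joint passes its speed limit or range.

## Working session

There is one attempt and no reset: what is moved stays moved. The work goes in short steps, Python scripts to look and compute and a shell command to move; the robot and the scene stay as the last step left them, time stands still between calls to the robot, and variables do not carry over. Pictures are saved under pics/ and viewed, at most 14 in all, crops included, and the job is handed in when it is done.

```bash
ls; mkdir -p pics
python3 - <<'E'
from rig import *
import cv2,numpy as np
s=observe();print(s['time_s'],s['position'],s['tool_rot'],s['grip_width'],tip_extent)
for n in('top','side','wrist'):
    p,d=get_image(n);cv2.imwrite(f'pics/{n}0.png',p[:,:,::-1]);np.save(f'pics/{n}0d.npy',d)
    c=camera_params(n);print(n,c['mtx'],c['dist_coeffs'],np.round(c['extrinsics'],3),(d>0).mean())
E
```

```text
pics
0.0 [ 0.12847782 -0.53474289  0.40411043] [[ 9.72321070e-01  2.33648745e-01 -3.55809484e-05]
 [ 2.33648550e-01 -9.72320037e-01  1.44957037e-03]
 [ 3.04094228e-04 -1.41776125e-03 -9.99998949e-01]] 0.08556356711777321 0.1734
top [[480.3994781    0.         321.93654496]
 [  0.         480.3994781  237.76490734]
 [  0.           0.           1.        ]] [0.02538512 0.         0.         0.         0.        ] [[ 0.003 -0.992  0.124  0.353]
 [-0.999  0.001  0.034 -0.015]
 [-0.034 -0.124 -0.992  0.863]
 [ 0.     0.     0.     1.   ]] 0.995927734375
side [[501.02729997   0.         327.39894299]
 [  0.         501.02729997 244.94473015]
 [  0.           0.           1.        ]] [-0.11958933  0.          0.          0.          0.        ] [[-0.784 -0.414  0.463 -0.057]
 [-0.621  0.531 -0.577  0.644]
 [-0.007 -0.739 -0.673  0.799]
 [ 0.     0.     0.     1.   ]] 0.9959016927083333
wrist [[337.27859153   0.         315.88044421]
 [  0.         337.27859153 235.94713686]
 [  0.           0.           1.        ]] [0.01992173 0.         0.         0.         0.        ] [[ 0.234 -0.922 -0.309  0.208]
 [-0.972 -0.222 -0.074 -0.515]
 [-0.001  0.317 -0.948  0.373]
 [ 0.     0.     0.     1.   ]] 0.9960514322916667
```

View pics/top0.png

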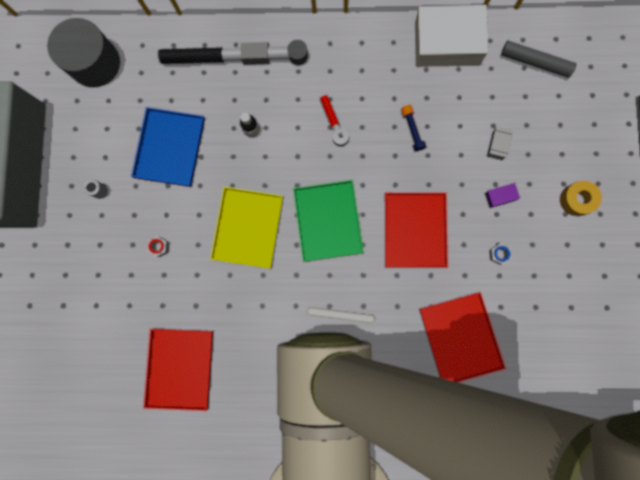

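View pics/side0.png

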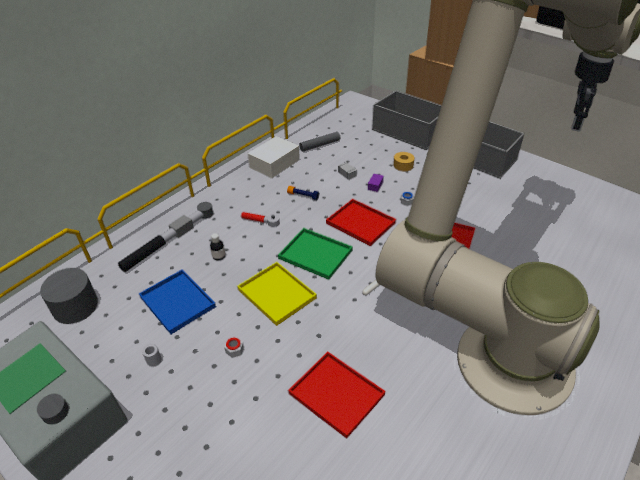

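The top view shows the gauge at (500,143), with the purple decoy at (503,195). The blue-ring nut is at (501,253), the red-ring nut at (157,246), the ratchet at (335,120), the bolt at (413,127) and the bottle at (249,124). The trays are green (328,221), yellow (248,228), blue (169,147) and three red ones, the farthest from the base at (416,230). The side view shows the same layout.

```bash
cat > h.py <<'E'
import cv2,numpy as np
from rig import *
def rays(uv,c):
    n=cv2.undistortPoints(np.float64(uv).reshape(-1,1,2),c['mtx'],np.array(c['dist_coeffs'])).reshape(-1,2)
    E=np.array(c['extrinsics']);return E[:3,3],np.c_[n,np.ones(len(n))]@E[:3,:3].T
def onplane(uv,c,z):
    o,d=rays(uv,c);return o+d*((z-o[2])/d[:,2])[:,None]
def world(depth,c):
    v,u=np.mgrid[:480,:640];o,d=rays(np.c_[u.ravel(),v.ravel()],c)
    return (o+d*depth.reshape(-1,1)).reshape(480,640,3)
def tri(uv1,c1,uv2,c2):
    (o1,a),(o2,b)=rays([uv1],c1),rays([uv2],c2);a,b=a[0],b[0]
    t=np.linalg.lstsq(np.c_[a,-b],o2-o1,rcond=None)[0]
    p,q=o1+t[0]*a,o2+t[1]*b;return (p+q)/2,np.linalg.norm(p-q)
def rng(hsv,name):
    R={'red':[((0,150,60),(8,255,255)),((172,150,60),(180,255,255))],'green':[((45,120,40),(80,255,255))],
     'blue':[((98,120,30),(125,255,255))],'yellow':[((24,150,80),(34,255,255))],'orange':[((9,150,120),(20,255,255))]}[name]
    return sum(cv2.inRange(hsv,a,b) for a,b in R)
def blobs(img,name,amin=15):
    m=rng(cv2.cvtColor(img,cv2.COLOR_RGB2HSV),name)
    k=[c for c in cv2.findContours(m,cv2.RETR_EXTERNAL,cv2.CHAIN_APPROX_NONE)[0] if cv2.contourArea(c)>=amin]
    return k
E
python3 - <<'E'
from h import *
np.set_printoptions(precision=4,suppress=True)
ims={n:cv2.imread(f'pics/{n}0.png')[:,:,::-1].copy() for n in('top','side')}
C={n:camera_params(n) for n in ims}
for col in('red','green','blue','yellow','orange'):
    for n in ims:
        for k in blobs(ims[n],col):
            a=cv2.contourArea(k);(u,v),wh,_=cv2.minAreaRect(k)
            P=onplane(cv2.boxPoints(cv2.minAreaRect(k)),C[n],.014 if a>1000 else .01)
            cen=onplane([[u,v]],C[n],.014 if a>1000 else .01)[0]
            e=P[1]-P[0];f=P[2]-P[1]
            print(n,col,a,'px',round(u),round(v),'xy',cen[:2],'sides',np.linalg.norm(e),np.linalg.norm(f),'ang',np.degrees(np.arctan2(e[1],e[0])))
d=np.load('pics/top0d.npy');W=world(d,C['top']);z=W[...,2]
print('shelf z',np.median(z[100:320,100:560]),z[100:320,100:560].std())
m=((z>.009)&(d>0)).astype(np.uint8)
nl,L,S,_=cv2.connectedComponentsWithStats(m)
for i in range(1,nl):
    if 20<S[i,4]<3000:
        p=W[L==i];t=np.percentile(p[:,2],90);q=p[p[:,2]>t-.006][:,:2].astype(np.float32)
        (c,wh,an)=cv2.minAreaRect(q)
        print(S[i],'ztop',t,'c',np.array(c),'wh',np.array(wh),an)
E
```

```text
top red 4794.5 px 178 369 xy [0.2299 0.2635] sides 0.13419129702016994 0.11231038229898602 ang -0.6096740476435156
top red 4899.5 px 462 339 xy [ 0.285  -0.2265] sides 0.11161758153023647 0.13471849519076273 ang -72.90394236923234
top red 133.5 px 156 246 xy [0.446  0.3149] sides 0.023644910372251044 0.023604301565756738 ang -90.04945262557389
top red 4344.0 px 416 230 xy [ 0.474  -0.1516] sides 0.10829099753103943 0.13039538704537157 ang -90.29300977480372
top red 201.5 px 329 110 xy [0.6975 0.0021] sides 0.015179257446751662 0.05913219524188483 ang -67.93165729437602
side red 4206.0 px 336 392 xy [0.2299 0.2655] sides 0.12416386826519855 0.15227013595418457 ang -84.00310404809314
side red 113.5 px 232 344 xy [0.4544 0.3043] sides 0.02572644179673892 0.02651204970747131 ang -141.3370521632062
side red 339.5 px 461 234 xy [ 0.254  -0.2594] sides 0.07860551523733862 0.052631313636365175 ang -72.63534988050785
side red 105.0 px 253 217 xy [0.6991 0.0004] sides 0.023197278153149526 0.0600777473878417 ang -51.51941850513032
side red 1672.5 px 360 221 xy [ 0.4733 -0.147 ] sides 0.13504172
[... 4008 characters left out ...]
 ztop 0.024939858481298104 c [ 0.5356 -0.3043] wh [0.03   0.0506] 16.24361228942871
[210 186  73  83 557] ztop 0.01547657134474605 c [0.4801 0.1518] wh [0.111  0.1352] 81.1555404663086
[384 192  65  76 545] ztop 0.015097194117653158 c [ 0.4753 -0.1522] wh [0.1123 0.1349] 89.537109375
[147 236  21  21 257] ztop 0.024823513083222393 c [0.4447 0.3092] wh [0.033  0.0318] 59.812252044677734
[490 243  22  21 269] ztop 0.023952088226461155 c [ 0.4318 -0.2972] wh [0.0315 0.0351] 31.265317916870117
[307 307  67  16 485] ztop 0.014620698673130029 c [ 0.3246 -0.0175] wh [0.1166 0.0136] 83.2489242553711
[143 329  70  82 679] ztop 0.01567045913069869 c [0.2304 0.2652] wh [0.112  0.1357] 88.38862609863281
```

Depth heights (gauge and nuts 24 mm, bolt 21–22 mm, tray rims 15 mm) and footprints match the text. The red tray at (0.475, -0.152) is the farthest from the base. I'll go above the gauge.

```bash
python3 -m creep '[{"jaw":-1,"travel":[45,20,-10],"roll":-0.04},{"jaw":-1,"travel":[90,40,-20],"roll":-0.08},{"jaw":-1,"travel":[135,60,-30],"roll":-0.13},{"jaw":-1,"travel":[180,80,-40],"roll":-0.18},{"jaw":-1,"travel":[225,100,-50],"roll":-0.23},{"jaw":-1,"travel":[270,120,-60],"roll":-0.28},{"jaw":-1,"travel":[315,140,-70],"roll":-0.33},{"jaw":-1,"travel":[360,165,-80],"roll":-0.38},{"jaw":-1,"travel":[405,185,-90],"roll":-0.43},{"jaw":-1,"travel":[450,205,-100],"roll":-0.487},{"jaw":-1,"travel":[480,220,-110],"roll":-0.487},{"jaw":-1,"travel":[502,231,-120],"roll":-0.487}]' 60
```

```text
time_s: 1.35
position: [0.6327, -0.3018, 0.2834]
tool_rot: [[0.969, -0.247, -0.001], [-0.247, -0.969, 0.001], [-0.001, -0.001, -1.0]]
ft_force: [-0.5, -0.3, 0.6]
grip_width: 0.0854
gripper_force: 0.0
```

Run:
```python
from h import *
np.set_printoptions(precision=4,suppress=True)
c=camera_params('wrist');p,d=get_image('wrist');s=observe();print(s['time_s'],s['position'],s['tool_rot'][:,1],s['q'],s['ft_force'])
cv2.imwrite('pics/w1.png',p[:,:,::-1])
W=world(d,c);z=W[...,2]
m=((z>.009)&(z<.1)&(d>0)).astype(np.uint8);nl,L,S,_=cv2.connectedComponentsWithStats(m)
for i in range(1,nl):
    if S[i,4]>200:
        q=W[L==i];t=np.percentile(q[:,2],90);q=q[q[:,2]>t-.006][:,:2].astype(np.float32);r=cv2.minAreaRect(q)
        print(S[i],'ztop',t,np.array(r[0]),np.array(r[1]),r[2])
# triangulation checks top/side of coloured things
ims={n:cv2.imread(f'pics/{n}0.png')[:,:,::-1].copy() for n in('top','side')}
C={n:camera_params(n) for n in ims}
for nm,a,b in(('nutU',(156,246),(232,344)),('nutN',(502,253),(408,195)),('handle',(329,110),(253,217)),('cap',(407,110),(290,189)),('bolt',(414,132),(305,192)),('gauge',(500,143),(347,170)),('green',(328,220.5),(315,252.5)),('blue',(168,146.5),(177,300)),('yel',(246.5,227.5),(277,292.5)),('red',(416,230),(360.5,221.5))):
    print(nm,*tri(a,C['top'],b,C['side']))
```

```text
1.4 [ 0.6342 -0.3002  0.2813] [-0.2449 -0.9696 -0.0023] [-34.9802  42.5772  57.0447   0.0778  80.5539  69.1806] [-0.9345  3.9284 -1.9196]
[    0     0   221    70 10663] ztop 0.04957956436440001 [ 0.7955 -0.2211] [0.1137 0.0223] 89.97315979003906
[  61  192  104  107 2848] ztop 0.0206006114040255 [ 0.6641 -0.1539] [0.0844 0.0197] 18.00090789794922
[ 301  204   43   70 2877] ztop 0.023671375888386588 [ 0.6324 -0.3057] [0.0297 0.0505] 74.90933990478516
[ 474  280   93   80 5397] ztop 0.02960239898054846 [ 0.5313 -0.4396] [0.0605 0.0587] 44.278778076171875
[ 316  313   72   63 2591] ztop 0.023665157407991855 [ 0.5374 -0.3063] [0.0313 0.0512] 16.00133514404297
[209 358  49  61 444] ztop 0.013509805748523559 [ 0.5153 -0.2064] [0.0666 0.0247] 19.5721435546875
[  0 376  50  22 298] ztop 0.013464851481518204 [ 0.5607 -0.0215] [0.0113 0.0446] 4.208105564117432
nutU [0.4451 0.3103 0.022 ] 0.002939157567492796
nutN [ 0.4306 -0.2974  0.0246] 0.0016059828661870881
handle [0.697  0.0019 0.0107] 0.0013013876768102042
cap [ 0.6952 -0.1394  0.0157] 0.0030141903738916793
bolt [ 0.6527 -0.1509  0.0184] 0.0029525252998465388
gauge [ 0.6306 -0.3043  0.0155] 0.00107868980027408
green [0.4922 0.0042 0.0083] 0.0018067489421149552
blue [0.6298 0.2997 0.0099] 0.0008720216649926271
yel [0.4784 0.1508 0.0083] 0.0011035727325681885
red [ 0.4751 -0.1529  0.0071] 0.0024996564929962084
```

```bash
python3 -m creep '[{"jaw":-1,"travel":[0,0,-25],"roll":0},{"jaw":-1,"travel":[0,0,-50],"roll":0},{"jaw":-1,"travel":[0,0,-75],"roll":0},{"jaw":-1,"travel":[0,0,-90],"roll":0},{"jaw":-1,"travel":[0,0,-100],"roll":0},{"jaw":-1,"travel":[0,0,-100],"roll":0},{"jaw":-1,"travel":[0,0,-100],"roll":0},{"jaw":-1,"travel":[0,0,-100],"roll":0}]' 60
```

```text
time_s: 2.2
position: [0.6307, -0.3039, 0.186]
tool_rot: [[0.969, -0.249, 0.002], [-0.249, -0.969, -0.001], [0.002, 0.001, -1.0]]
ft_force: [-0.7, -0.8, -0.3]
grip_width: 0.0855
gripper_force: 0.0
```

```bash
python3 -m creep '[{"jaw":-1,"travel":[0,0,-10],"roll":0},{"jaw":-1,"travel":[0,0,-10],"roll":0},{"jaw":1,"travel":[0,0,-10],"roll":0},{"jaw":1,"travel":[0,0,-10],"roll":0},{"jaw":1,"travel":[0,0,-10],"roll":0},{"jaw":1,"travel":[0,0,-10],"roll":0},{"jaw":1,"travel":[0,0,-10],"roll":0},{"jaw":1,"travel":[0,0,-10],"roll":0},{"jaw":1,"travel":[0,0,-10],"roll":0},{"jaw":1,"travel":[0,0,-10],"roll":0}]' 60
```

```text
time_s: 3.2
position: [0.6306, -0.3038, 0.1751]
tool_rot: [[0.969, -0.249, 0.001], [-0.249, -0.969, -0.0], [0.001, 0.0, -1.0]]
ft_force: [-0.2, -0.3, 4.6]
grip_width: 0.0288
gripper_force: 60.8
```

```bash
python3 -m creep '[{"jaw":1,"travel":[0,0,15],"roll":0},{"jaw":1,"travel":[0,0,40],"roll":0},{"jaw":1,"travel":[0,0,65],"roll":0},{"jaw":1,"travel":[-10,25,80],"roll":0.05},{"jaw":1,"travel":[-27,60,80],"roll":0.1},{"jaw":1,"travel":[-45,100,80],"roll":0.15},{"jaw":1,"travel":[-63,140,80],"roll":0.2},{"jaw":1,"travel":[-81,180,80],"roll":0.25},{"jaw":1,"travel":[-99,220,80],"roll":0.3},{"jaw":1,"travel":[-117,260,80],"roll":0.35},{"jaw":1,"travel":[-130,290,80],"roll":0.394},{"jaw":1,"travel":[-138,308,80],"roll":0.394}]' 60
python3 -m creep '[{"jaw":1,"travel":[0,0,-30],"roll":0},{"jaw":1,"travel":[0,0,-55],"roll":0},{"jaw":1,"travel":[0,0,-65],"roll":0},{"jaw":1,"travel":[0,0,-70],"roll":0},{"jaw":1,"travel":[0,0,-72],"roll":0},{"jaw":1,"travel":[0,0,-72],"roll":0},{"jaw":1,"travel":[0,0,-72],"roll":0}]' 60
```

```text
time_s: 4.4
position: [0.4912, 0.0063, 0.2553]
tool_rot: [[0.989, 0.145, -0.001], [0.145, -0.989, 0.0], [-0.001, -0.001, -1.0]]
ft_force: [0.6, -0.1, 0.4]
grip_width: 0.0284
gripper_force: 60.2
time_s: 5.1
position: [0.4927, 0.0041, 0.1834]
tool_rot: [[0.99, 0.142, 0.001], [0.142, -0.99, -0.0], [0.001, 0.0, -1.0]]
ft_force: [-0.1, -0.6, -2.0]
grip_width: 0.0291
gripper_force: 60.2
```

```bash
python3 -m creep '[{"jaw":1,"travel":[0,0,-3],"roll":0},{"jaw":1,"travel":[0,0,-5],"roll":0},{"jaw":1,"travel":[0,0,-5],"roll":0},{"jaw":0.0,"travel":[0,0,-5],"roll":0},{"jaw":-0.1,"travel":[0,0,-5],"roll":0},{"jaw":-0.1,"travel":[0,0,-5],"roll":0},{"jaw":-0.1,"travel":[0,0,-5],"roll":0},{"jaw":-0.1,"travel":[0,0,5],"roll":0},{"jaw":-0.1,"travel":[0,0,25],"roll":0},{"jaw":-0.5,"travel":[0,0,60],"roll":0},{"jaw":-1,"travel":[0,0,95],"roll":0}]' 60
python3 - <<'E'
from h import *
np.set_printoptions(precision=4,suppress=True)
c=camera_params('top');p,d=get_image('top');s=observe();print(s['position'],s['grip_width'],s['q'])
cv2.imwrite('pics/t2.png',p[:,:,::-1]);pw,dw=get_image('wrist');cv2.imwrite('pics/w2.png',pw[:,:,::-1])
W=world(d,c);z=W[...,2];m=((z>.009)&(z<.1)&(d>0)).astype(np.uint8);nl,L,S,_=cv2.connectedComponentsWithStats(m)
for i in range(1,nl):
    if 200<S[i,4]<3000 and S[i,1]>80:
        q=W[L==i];t=np.percentile(q[:,2],90);q=q[q[:,2]>t-.006][:,:2].astype(np.float32);r=cv2.minAreaRect(q)
        print(S[i],'ztop',t,np.array(r[0]),np.array(r[1]),r[2])
E
```

```text
time_s: 6.2
position: [0.4923, 0.0043, 0.2794]
tool_rot: [[0.99, 0.142, -0.001], [0.142, -0.99, 0.0], [-0.001, -0.0, -1.0]]
ft_force: [-0.1, -0.5, -0.2]
grip_width: 0.0745
gripper_force: 0.0
[0.4931 0.0043 0.2847] 0.08091628204542922 [-13.2903  23.579   93.9735   0.0031  61.9392  68.5065]
[319  95  28  37 355] ztop 0.018273571807985632 [ 0.6868 -0.0019] [0.0811 0.0193] 26.93255615234375
[401 104  26  47 444] ztop 0.021589991063386205 [ 0.6622 -0.1509] [0.0846 0.0187] 17.990985870361328
[131 107  73  79 629] ztop 0.015329889741500114 [0.6309 0.3001] [0.1116 0.1357] 80.65142822265625
[239 113  20  24 357] ztop 0.06466609275861149 [0.6645 0.1479] [0.0156 0.0159] 75.64752960205078
[ 83 179  24  19 315] ztop 0.03567618127912988 [0.5484 0.4257] [0.0291 0.0283] 72.69387817382812
[ 562  180   40   36 1042] ztop 0.030707390487357378 [ 0.529  -0.4375] [0.0584 0.06  ] 0.6424057483673096
[486 183  34  25 539] ztop 0.024886411078348103 [ 0.5357 -0.3042] [0.0302 0.0503] 16.215139389038086
[210 186  28  75 219] ztop 0.015605226338546841 [0.4867 0.1949] [0.027  0.1355] 79.01155853271484
[384 192  65  76 538] ztop 0.015094761905115916 [ 0.475  -0.1523] [0.1122 0.1348] 89.79273223876953
[147 236  21  21 257] ztop 0.02494227326195244 [0.445  0.3092] [0.0341 0.0312] 1.863970160484314
[490 243  22  21 266] ztop 0.024150808819570047 [ 0.4317 -0.2982] [0.0309 0.0331] 30.753402709960938
[420 291  86  96 642] ztop 0.015401123567942931 [ 0.2858 -0.2268] [0.136  0.1107] 16.097951889038086
[334 310  40  12 276] ztop 0.014952639637263954 [ 0.3216 -0.0414] [0.0682 0.0133] 83.20809936523438
[ 305  442   80   38 1435] ztop 0.021222591184646734 [ 0.0734 -0.031 ] [0.0724 0.0259] 73.75559997558594
```

View pics/w2.png

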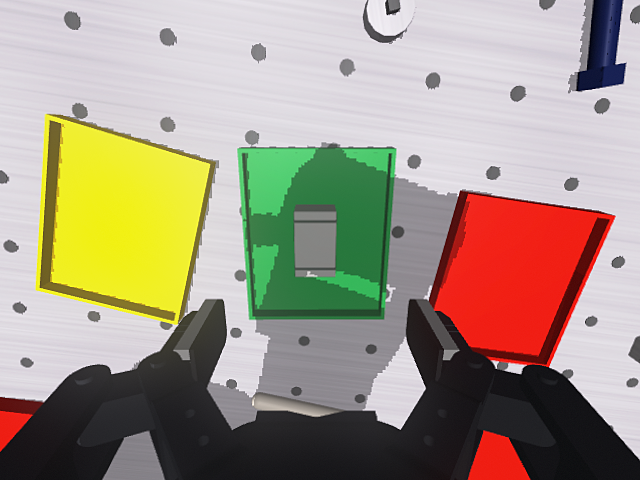

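The gauge lies flat in the green tray, at about (315,240) in the wrist picture. Next is the bolt.

```bash
python3 -m creep '[{"jaw":-1,"travel":[30,-27,0],"roll":0.04},{"jaw":-1,"travel":[60,-55,0],"roll":0.08},{"jaw":-0.5,"travel":[90,-83,0],"roll":0.12},{"jaw":-0.5,"travel":[120,-110,0],"roll":0.171},{"jaw":-0.5,"travel":[150,-137,0],"roll":0.171},{"jaw":-0.5,"travel":[170,-156,-20],"roll":0.171},{"jaw":-0.5,"travel":[170,-156,-50],"roll":0.171},{"jaw":-0.5,"travel":[170,-156,-75],"roll":0.171},{"jaw":-0.5,"travel":[170,-156,-80],"roll":0.171},{"jaw":-0.5,"travel":[170,-156,-80],"roll":0.171},{"jaw":-0.5,"travel":[170,-156,-80],"roll":0.171}]' 60
python3 -m creep '[{"jaw":-0.5,"travel":[0,0,-15],"roll":0},{"jaw":-0.5,"travel":[0,0,-23],"roll":0},{"jaw":-0.5,"travel":[0,0,-23],"roll":0},{"jaw":1,"travel":[0,0,-23],"roll":0},{"jaw":1,"travel":[0,0,-23],"roll":0},{"jaw":1,"travel":[0,0,-23],"roll":0},{"jaw":1,"travel":[0,0,-23],"roll":0},{"jaw":1,"travel":[0,0,-23],"roll":0},{"jaw":1,"travel":[0,0,-23],"roll":0},{"jaw":1,"travel":[0,0,-23],"roll":0},{"jaw":1,"travel":[0,0,-23],"roll":0}]' 60
```

```text
time_s: 7.4
position: [0.6628, -0.1518, 0.1992]
tool_rot: [[0.951, 0.309, 0.002], [0.309, -0.951, -0.001], [0.002, 0.001, -1.0]]
ft_force: [0.1, 0.2, 1.1]
grip_width: 0.064
gripper_force: 0.0
time_s: 8.5
position: [0.6626, -0.1518, 0.1753]
tool_rot: [[0.951, 0.309, 0.001], [0.309, -0.951, -0.0], [0.001, 0.001, -1.0]]
ft_force: [-1.0, -2.2, 4.9]
grip_width: 0.0117
gripper_force: 58.7
```

```bash
python3 -m creep '[{"jaw":1,"travel":[0,0,8],"roll":0},{"jaw":1,"travel":[0,0,20],"roll":0},{"jaw":1,"travel":[0,0,40],"roll":0},{"jaw":1,"travel":[0,0,60],"roll":0},{"jaw":1,"travel":[0,0,60],"roll":0}]' 60
python3 - <<'E'
from h import *
p,d=get_image('wrist');cv2.imwrite('pics/w3.png',p[200:480,100:540,::-1])
E
```

```text
time_s: 9.0
position: [0.6629, -0.1519, 0.2381]
tool_rot: [[0.951, 0.309, 0.005], [0.309, -0.951, -0.002], [0.004, 0.004, -1.0]]
ft_force: [0.5, 0.0, -2.4]
grip_width: 0.0117
gripper_force: 58.6
```

View pics/w3.png

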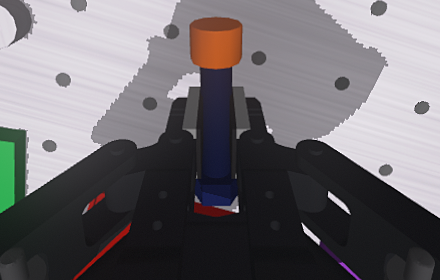

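The bolt is held level, cap at (215,40) in the crop, between the pads. I'll carry it to the blue tray.

```bash
python3 -m creep '[{"jaw":1,"travel":[0,10,20],"roll":0},{"jaw":1,"travel":[-4,45,45],"roll":-0.05},{"jaw":1,"travel":[-8,85,50],"roll":-0.1},{"jaw":1,"travel":[-12,125,50],"roll":-0.15},{"jaw":1,"travel":[-16,165,50],"roll":-0.2},{"jaw":1,"travel":[-20,205,50],"roll":-0.25},{"jaw":1,"travel":[-24,245,50],"roll":-0.3},{"jaw":1,"travel":[-28,285,50],"roll":-0.35},{"jaw":1,"travel":[-32,325,50],"roll":-0.4},{"jaw":1,"travel":[-36,365,50],"roll":-0.45},{"jaw":1,"travel":[-36,405,50],"roll":-0.475},{"jaw":1,"travel":[-36,430,50],"roll":-0.475}]' 60
python3 -m creep '[{"jaw":1,"travel":[0,0,-20],"roll":0},{"jaw":1,"travel":[0,0,-45],"roll":0},{"jaw":1,"travel":[0,0,-70],"roll":0},{"jaw":1,"travel":[0,0,-90],"roll":0},{"jaw":1,"travel":[0,0,-98],"roll":0},{"jaw":1,"travel":[0,0,-102],"roll":0},{"jaw":1,"travel":[0,0,-102],"roll":0},{"jaw":1,"travel":[0,0,-102],"roll":0}]' 60
python3 - <<'E'
from h import *
p,d=get_image('side');cv2.imwrite('pics/s4.png',cv2.resize(p[220:360,80:280,::-1],None,fx=3,fy=3))
E
```

```text
time_s: 10.25
position: [0.6257, 0.281, 0.2832]
tool_rot: [[0.987, -0.159, -0.002], [-0.159, -0.987, -0.0], [-0.002, 0.001, -1.0]]
ft_force: [-0.8, -0.6, -1.4]
grip_width: 0.012
gripper_force: 58.7
time_s: 11.05
position: [0.6267, 0.2783, 0.1836]
tool_rot: [[0.987, -0.161, 0.002], [-0.161, -0.987, 0.0], [0.001, -0.001, -1.0]]
ft_force: [0.1, 0.6, -1.5]
grip_width: 0.0117
gripper_force: 58.7
```

View pics/s4.png

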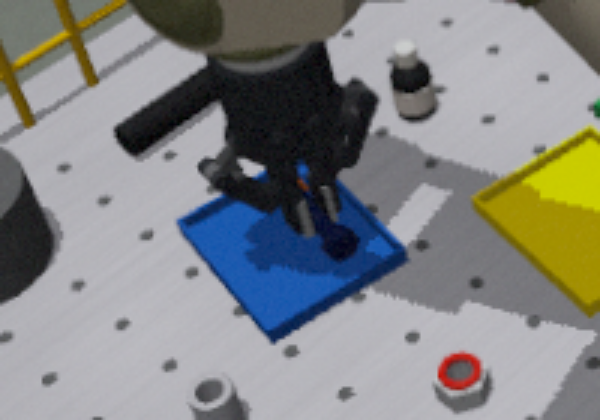

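```bash
python3 -m creep '[{"jaw":1,"travel":[0,0,-3],"roll":0},{"jaw":1,"travel":[0,0,-5],"roll":0},{"jaw":1,"travel":[0,0,-5],"roll":0},{"jaw":0.6,"travel":[0,0,-5],"roll":0},{"jaw":0.4,"travel":[0,0,-5],"roll":0},{"jaw":0.35,"travel":[0,0,-5],"roll":0},{"jaw":0.35,"travel":[0,0,-5],"roll":0},{"jaw":0.35,"travel":[0,0,8],"roll":0},{"jaw":0.35,"travel":[0,0,30],"roll":0},{"jaw":0,"travel":[0,0,60],"roll":0},{"jaw":-1,"travel":[0,0,90],"roll":0},{"jaw":-1,"travel":[0,0,102],"roll":0}]' 60
python3 -m creep '[{"jaw":-1,"travel":[-40,7,0],"roll":0},{"jaw":-1,"travel":[-85,14,0],"roll":0},{"jaw":-1,"travel":[-130,21,0],"roll":0},{"jaw":-1,"travel":[-170,28,0],"roll":0},{"jaw":-1,"travel":[-182,31,0],"roll":0},{"jaw":-1,"travel":[-182,31,0],"roll":0},{"jaw":-1,"travel":[-182,31,0],"roll":0},{"jaw":-1,"travel":[-182,31,0],"roll":0}]' 60
cat > nut.py <<'E'
import sys
from h import *
np.set_printoptions(precision=4,suppress=True)
g=np.array([float(sys.argv[1]),float(sys.argv[2])])
s=observe();c=camera_params('wrist');p,d=get_image('wrist');print(s['time_s'],s['position'],s['q'][5]);y=s['tool_rot'][:,1]
print('finger line deg',np.degrees(np.arctan2(y[1],y[0]))%180)
cv2.imwrite(sys.argv[3],p[:,:,::-1]);W=world(d,c)
m=(np.linalg.norm(W[...,:2]-g,axis=2)<.03)&(W[...,2]>.005)&(d>0)
q=W[m&(W[...,2]>.014)]
print('ztop',np.percentile(q[:,2],95),'n',len(q))
h=W[m][:,:2];hu=cv2.convexHull(h.astype(np.float32))[:,0];cen=cv2.minEnclosingCircle(hu);print('circle',cen)
a=np.radians(np.arange(0,180,2));w=[np.ptp(hu@[np.cos(t),np.sin(t)]) for t in a]
w60=(np.array(w[:30])+w[30:60]+np.array(w[60:90]))/3
i=w60.argmin();print('flat normal deg (mod 60)',2*i,w60.min(),w60.max())
E
python3 nut.py 0.445 0.3095 pics/w4.png
```

```text
time_s: 12.3
position: [0.6266, 0.2783, 0.289]
tool_rot: [[0.987, -0.16, 0.006], [-0.16, -0.987, 0.001], [0.005, -0.002, -1.0]]
ft_force: [0.4, 0.2, 0.4]
grip_width: 0.0704
gripper_force: 0.0
time_s: 13.1
position: [0.4459, 0.3089, 0.2846]
tool_rot: [[0.987, -0.162, 0.001], [-0.162, -0.987, 0.0], [0.001, -0.0, -1.0]]
ft_force: [-0.5, -0.1, -0.2]
grip_width: 0.0852
gripper_force: 0.0
13.1 [0.4459 0.3089 0.2846] 121.50941617180861
finger line deg 80.70329128454928
ztop 0.2065525217061779 n 15507
circle ((0.4543071389198303, 0.3079890310764313), 0.026222102344036102)
flat normal deg (mod 60) 50 0.04462594263725745 0.04665592933583937
```

View pics/w4.png

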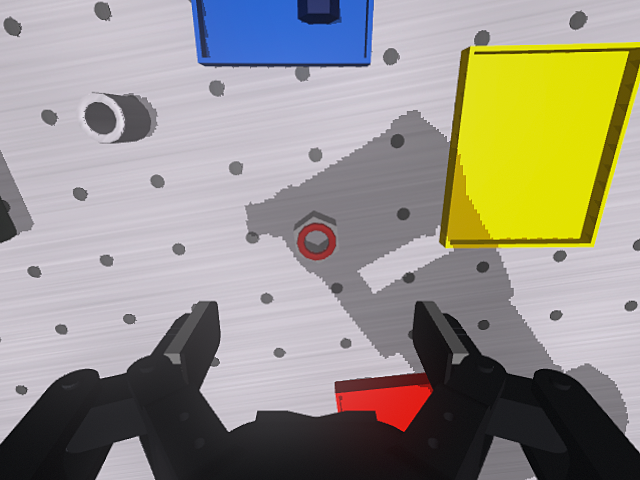

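The used nut shows at (317,238) with a corner pointing up-image, so its flats face the fingers. I'll redo the numbers without the gripper's own points.

```bash
sed -i "s/&(W\[...,2\]>.005)/\&(W[...,2]>.005)\&(W[...,2]<.04)/" nut.py; python3 nut.py 0.445 0.3095 pics/w4b.png
```

```text
13.15 [0.4458 0.3089 0.2844] 121.51495179361672
finger line deg 80.69830611428507
ztop 0.023611138655259867 n 1215
circle ((0.44649994373321533, 0.30913466215133667), 0.018433840945363045)
flat normal deg (mod 60) 28 0.03240423815417926 0.0365808389427281
```

```bash
python3 -m creep '[{"jaw":-1,"travel":[0,0,-30],"roll":0.127},{"jaw":-0.6,"travel":[0,0,-60],"roll":0.127},{"jaw":-0.6,"travel":[0,0,-85],"roll":0.127},{"jaw":-0.6,"travel":[0,0,-102],"roll":0.127},{"jaw":-0.6,"travel":[0,0,-110],"roll":0.127},{"jaw":-0.6,"travel":[0,0,-110],"roll":0.127},{"jaw":1,"travel":[0,0,-110],"roll":0.127},{"jaw":1,"travel":[0,0,-110],"roll":0.127},{"jaw":1,"travel":[0,0,-110],"roll":0.127},{"jaw":1,"travel":[0,0,-110],"roll":0.127},{"jaw":1,"travel":[0,0,-110],"roll":0.127},{"jaw":1,"travel":[0,0,-110],"roll":0.127}]' 60
python3 -m creep '[{"jaw":1,"travel":[0,0,0],"roll":0},{"jaw":1,"travel":[0,0,10],"roll":0},{"jaw":1,"travel":[0,0,30],"roll":0},{"jaw":1,"travel":[0,0,50],"roll":0},{"jaw":1,"travel":[0,-10,70],"roll":0},{"jaw":1,"travel":[2,-45,80],"roll":0},{"jaw":1,"travel":[4,-85,80],"roll":0},{"jaw":1,"travel":[7,-125,80],"roll":0},{"jaw":1,"travel":[10,-165,80],"roll":0},{"jaw":1,"travel":[13,-205,80],"roll":0},{"jaw":1,"travel":[16,-245,80],"roll":0},{"jaw":1,"travel":[18,-285,80],"roll":0}]' 60
```

```text
time_s: 14.4
position: [0.4447, 0.3094, 0.1759]
tool_rot: [[0.999, -0.034, 0.002], [-0.034, -0.999, 0.001], [0.002, -0.001, -1.0]]
ft_force: [-0.6, -0.7, 5.9]
grip_width: 0.0308
gripper_force: 60.0
time_s: 15.6
position: [0.4623, 0.0227, 0.2556]
tool_rot: [[0.999, -0.034, 0.001], [-0.034, -0.999, -0.0], [0.001, 0.0, -1.0]]
ft_force: [0.6, 0.1, -0.2]
grip_width: 0.0306
gripper_force: 59.4
```

```bash
python3 -m creep '[{"jaw":1,"travel":[3,-40,0],"roll":0},{"jaw":1,"travel":[6,-80,0],"roll":0},{"jaw":1,"travel":[9,-120,0],"roll":0},{"jaw":1,"travel":[12,-155,0],"roll":0},{"jaw":1,"travel":[12,-177,0],"roll":0},{"jaw":1,"travel":[12,-177,-25],"roll":0},{"jaw":1,"travel":[12,-177,-50],"roll":0},{"jaw":1,"travel":[12,-177,-65],"roll":0},{"jaw":1,"travel":[12,-177,-71],"roll":0},{"jaw":1,"travel":[12,-177,-74],"roll":0},{"jaw":1,"travel":[12,-177,-76],"roll":0},{"jaw":1,"travel":[12,-177,-76],"roll":0}]' 60
python3 -m creep '[{"jaw":1,"travel":[0,0,0],"roll":0},{"jaw":0,"travel":[0,0,0],"roll":0},{"jaw":-0.1,"travel":[0,0,0],"roll":0},{"jaw":-0.1,"travel":[0,0,0],"roll":0},{"jaw":-0.1,"travel":[0,0,0],"roll":0},{"jaw":-0.1,"travel":[0,0,10],"roll":0},{"jaw":-0.1,"travel":[0,0,30],"roll":0},{"jaw":-0.5,"travel":[0,0,60],"roll":0},{"jaw":-1,"travel":[0,0,90],"roll":0},{"jaw":-1,"travel":[-10,-35,106],"roll":0},{"jaw":-1,"travel":[-20,-75,106],"roll":0},{"jaw":-1,"travel":[-32,-110,106],"roll":0}]' 60
python3 -m creep '[{"jaw":-1,"travel":[-12,-36,0],"roll":0},{"jaw":-1,"travel":[-12,-36,0],"roll":0},{"jaw":-1,"travel":[-12,-36,0],"roll":0},{"jaw":-1,"travel":[-12,-36,0],"roll":0},{"jaw":-1,"travel":[-12,-36,0],"roll":0}]' 60
python3 nut.py 0.431 -0.298 pics/w5.png
```

```text
time_s: 16.8
position: [0.4746, -0.1528, 0.1793]
tool_rot: [[0.999, -0.034, 0.001], [-0.034, -0.999, -0.001], [0.001, 0.001, -1.0]]
ft_force: [0.1, -0.8, -0.1]
grip_width: 0.0308
gripper_force: 59.4
time_s: 18.0
position: [0.4421, -0.2641, 0.2862]
tool_rot: [[0.999, -0.034, 0.002], [-0.034, -0.999, -0.002], [0.002, 0.002, -1.0]]
ft_force: [1.0, -0.5, -1.3]
grip_width: 0.0856
gripper_force: 0.0
time_s: 18.5
position: [0.4308, -0.2977, 0.2849]
tool_rot: [[0.999, -0.033, 0.0], [-0.033, -0.999, 0.0], [0.0, -0.0, -1.0]]
ft_force: [1.0, -0.8, 0.6]
grip_width: 0.0853
gripper_force: 0.0
18.5 [ 0.4308 -0.2977  0.2849] 44.26086170527695
finger line deg 88.1288064194243
ztop 0.023620593749984407 n 1234
circle ((0.4334110617637634, -0.299448698759079), 0.0183845367282629)
flat normal deg (mod 60) 34 0.032428502163185075 0.03646419904877875
```

View pics/w5.png

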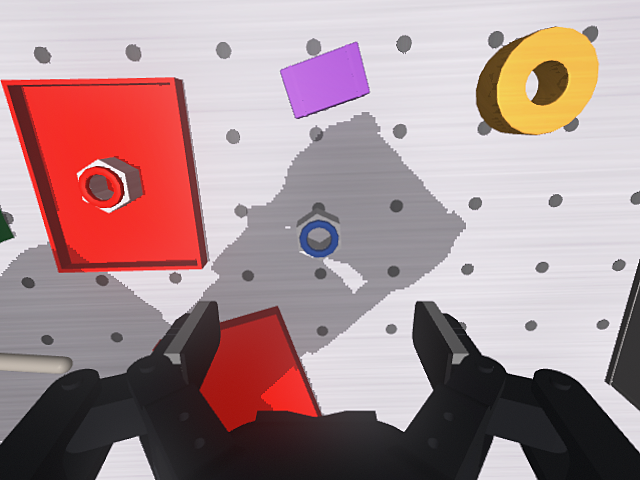

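The used nut sits in the red tray at (103,185). The new nut is at (319,238) with its flats nearly facing the fingers.

```bash
python3 -m creep '[{"jaw":-1,"travel":[1,-1,-30],"roll":0.103},{"jaw":-0.6,"travel":[1,-1,-60],"roll":0.103},{"jaw":-0.6,"travel":[1,-1,-85],"roll":0.103},{"jaw":-0.6,"travel":[1,-1,-102],"roll":0.103},{"jaw":-0.6,"travel":[1,-1,-110],"roll":0.103},{"jaw":-0.6,"travel":[1,-1,-110],"roll":0.103},{"jaw":1,"travel":[1,-1,-110],"roll":0.103},{"jaw":1,"travel":[1,-1,-110],"roll":0.103},{"jaw":1,"travel":[1,-1,-110],"roll":0.103},{"jaw":1,"travel":[1,-1,-110],"roll":0.103},{"jaw":1,"travel":[1,-1,-110],"roll":0.103},{"jaw":1,"travel":[1,-1,-110],"roll":0.103}]' 60
python3 -m creep '[{"jaw":1,"travel":[0,0,0],"roll":0},{"jaw":1,"travel":[0,0,10],"roll":0},{"jaw":1,"travel":[0,0,35],"roll":0},{"jaw":1,"travel":[0,0,65],"roll":0},{"jaw":1,"travel":[3,10,90],"roll":0.05},{"jaw":1,"travel":[14,43,100],"roll":0.13},{"jaw":1,"travel":[26,81,100],"roll":0.23},{"jaw":1,"travel":[38,119,100],"roll":0.33},{"jaw":1,"travel":[50,157,100],"roll":0.43},{"jaw":1,"travel":[62,195,100],"roll":0.53},{"jaw":1,"travel":[74,233,100],"roll":0.63},{"jaw":1,"travel":[86,271,100],"roll":0.73}]' 60
```

```text
time_s: 19.75
position: [0.4317, -0.2999, 0.1759]
tool_rot: [[0.998, 0.069, 0.002], [0.069, -0.998, -0.002], [0.001, 0.002, -1.0]]
ft_force: [-0.2, 0.4, 6.5]
grip_width: 0.0307
gripper_force: 60.0
time_s: 20.95
position: [0.5176, -0.0271, 0.2757]
tool_rot: [[0.695, 0.719, 0.001], [0.719, -0.695, -0.0], [0.0, 0.001, -1.0]]
ft_force: [0.5, 0.0, -1.2]
grip_width: 0.0304
gripper_force: 59.5
```

```bash
python3 -m creep '[{"jaw":1,"travel":[13,39,0],"roll":0.07},{"jaw":1,"travel":[26,78,0],"roll":0.14},{"jaw":1,"travel":[39,117,0],"roll":0.21},{"jaw":1,"travel":[52,156,0],"roll":0.28},{"jaw":1,"travel":[65,195,0],"roll":0.35},{"jaw":1,"travel":[78,234,0],"roll":0.42},{"jaw":1,"travel":[91,273,0],"roll":0.49},{"jaw":1,"travel":[104,312,0],"roll":0.56},{"jaw":1,"travel":[112,340,0],"roll":0.61},{"jaw":1,"travel":[117,356,0],"roll":0.61},{"jaw":1,"travel":[117,356,-20],"roll":0.61},{"jaw":1,"travel":[117,356,-30],"roll":0.61}]' 60
python3 - <<'E'
from h import *
np.set_printoptions(precision=4,suppress=True)
p,d=get_image('wrist');c=camera_params('wrist');s=observe();print(s['position'])
cv2.imwrite('pics/w6.png',p[:,:,::-1]);m=rng(cv2.cvtColor(p,cv2.COLOR_RGB2HSV),'orange')
W=world(d,c);q=W[m>0];print('cap',len(q),q.mean(0) if len(q) else 0)
E
```

```text
time_s: 22.15
position: [0.634, 0.3276, 0.2439]
tool_rot: [[0.161, 0.987, -0.001], [0.987, -0.161, -0.001], [-0.001, -0.001, -1.0]]
ft_force: [-0.5, -0.3, -0.7]
grip_width: 0.0303
gripper_force: 59.5
[0.6339 0.3271 0.2422]
cap 0 0
```

View pics/w6.png

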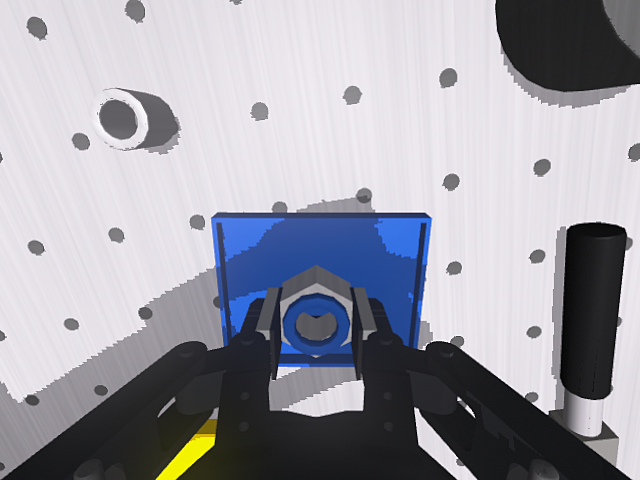

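The nut is aligned over the far half of the blue tray, at (316,320). Lowering and releasing it.

```bash
python3 -m creep '[{"jaw":1,"travel":[0,0,-25],"roll":0},{"jaw":1,"travel":[0,0,-48],"roll":0},{"jaw":1,"travel":[0,0,-60],"roll":0},{"jaw":1,"travel":[0,0,-64],"roll":0},{"jaw":1,"travel":[0,0,-67],"roll":0},{"jaw":1,"travel":[0,0,-67],"roll":0},{"jaw":1,"travel":[0,0,-67],"roll":0}]' 60
python3 -m creep '[{"jaw":0,"travel":[0,0,0],"roll":0},{"jaw":-0.1,"travel":[0,0,0],"roll":0},{"jaw":-0.1,"travel":[0,0,0],"roll":0},{"jaw":-0.1,"travel":[0,0,0],"roll":0},{"jaw":-0.1,"travel":[0,0,10],"roll":0},{"jaw":-0.1,"travel":[0,0,30],"roll":0},{"jaw":-0.5,"travel":[0,0,60],"roll":0},{"jaw":-1,"travel":[0,0,90],"roll":0},{"jaw":-1,"travel":[-10,-15,105],"roll":-0.1},{"jaw":-1,"travel":[-20,-55,105],"roll":-0.22},{"jaw":-1,"travel":[-20,-100,105],"roll":-0.34},{"jaw":-1,"travel":[-15,-140,105],"roll":-0.46}]' 60
```

```text
time_s: 22.9
position: [0.6347, 0.3273, 0.1789]
tool_rot: [[0.161, 0.987, 0.002], [0.987, -0.161, 0.001], [0.001, 0.002, -1.0]]
ft_force: [0.0, -0.4, 4.0]
grip_width: 0.0309
gripper_force: 60.0
time_s: 24.1
position: [0.6187, 0.1859, 0.284]
tool_rot: [[0.586, 0.81, 0.001], [0.81, -0.586, -0.0], [0.001, 0.001, -1.0]]
ft_force: [0.6, -0.4, -0.7]
grip_width: 0.0856
gripper_force: 0.0
```

```bash
python3 -m creep '[{"jaw":-1,"travel":[10,-35,0],"roll":-0.12},{"jaw":-1,"travel":[22,-78,0],"roll":-0.25},{"jaw":-1,"travel":[34,-120,0],"roll":-0.38},{"jaw":-1,"travel":[46,-160,0],"roll":-0.51},{"jaw":-1,"travel":[56,-190,0],"roll":-0.64},{"jaw":-1,"travel":[56,-195,0],"roll":-0.64},{"jaw":-1,"travel":[56,-195,0],"roll":-0.64},{"jaw":-1,"travel":[56,-195,0],"roll":-0.64},{"jaw":-1,"travel":[56,-195,0],"roll":-0.64}]' 60
python3 - <<'E'
from h import *
np.set_printoptions(precision=4,suppress=True)
s=observe();c=camera_params('wrist');p,d=get_image('wrist');print(s['position'],s['q'][5]);y=s['tool_rot'][:,1];print(np.degrees(np.arctan2(y[1],y[0]))%180)
cv2.imwrite('pics/w7.png',p[:,:,::-1]);W=world(d,c);z=W[...,2]
m=((np.linalg.norm(W[...,:2]-[.679,-.006],axis=2)<.075)&(z>.004)&(z<.04)).astype(np.uint8)
nl,L,S,_=cv2.connectedComponentsWithStats(m);i=1+S[1:,4].argmax();q=W[L==i][:,:2].astype(np.float32);print('all',cv2.minAreaRect(q),S[i])
r=(rng(cv2.cvtColor(p,cv2.COLOR_RGB2HSV),'red')>0)&(L==i);q=W[r][:,:2].astype(np.float32);print('handle',cv2.minAreaRect(q),W[r][:,2].max())
# blue tray: nut, bolt seen from top
c=camera_params('top');p,d=get_image('top');cv2.imwrite('pics/t7.png',p[:,:,::-1]);W=world(d,c)
for nm,g in(('nut_new',(.635,.3275)),('bolt',(.627,.278)),('nut_used',(.475,-.1525)),('gauge',(.4925,.0043)),('bottle',(.665,.148))):
    k=np.linalg.norm(W[...,:2]-g,axis=2)<.02;q=W[k&(W[...,2]>.016)]
    print(nm,len(q),'ztop',np.percentile(q[:,2],90) if len(q) else 0,q.mean(0) if len(q) else 0)
E
```

```text
time_s: 25.0
position: [0.6752, -0.0063, 0.2831]
tool_rot: [[0.952, 0.306, 0.0], [0.306, -0.952, 0.0], [0.0, -0.0, -1.0]]
ft_force: [-0.4, 0.8, 0.5]
grip_width: 0.0857
gripper_force: 0.0
[ 0.6752 -0.0063  0.2831] 61.60443461433776
107.83710915820332
all ((0.6795570850372314, -0.003945395350456238), (0.09952431172132492, 0.029096558690071106), 26.18531608581543) [ 301  163   40  132 3422]
handle ((0.6974735260009766, 0.0002340134233236313), (0.06223229318857193, 0.01656338945031166), 22.192283630371094) 0.018630986038591008
nut_new 238 ztop 0.027730154284706564 [0.6322 0.327  0.0237]
bolt 147 ztop 0.022029806910006777 [0.6269 0.2781 0.0198]
nut_used 221 ztop 0.027550380074303438 [ 0.4738 -0.151   0.0239]
gauge 1535 ztop 0.5018039910648777 [0.4918 0.004  0.4731]
bottle 0 ztop 0 0
```

View pics/w7.png

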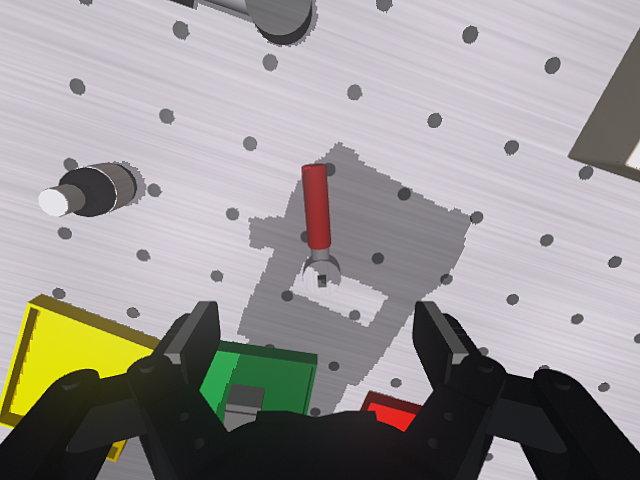

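The ratchet runs along the image column, handle (316,205) and head (322,275), about 22° in world. The nut and bolt tops in the blue tray read correctly (28 and 22 mm). Now gripping the handle end.

```bash
python3 -m creep '[{"jaw":-0.6,"travel":[2,-2,-30],"roll":0.075},{"jaw":-0.6,"travel":[2,-2,-60],"roll":0.075},{"jaw":-0.6,"travel":[2,-2,-85],"roll":0.075},{"jaw":-0.6,"travel":[2,-2,-102],"roll":0.075},{"jaw":-0.6,"travel":[2,-2,-108],"roll":0.075},{"jaw":-0.6,"travel":[2,-2,-108],"roll":0.075},{"jaw":1,"travel":[2,-2,-108],"roll":0.075},{"jaw":1,"travel":[2,-2,-108],"roll":0.075},{"jaw":1,"travel":[2,-2,-108],"roll":0.075},{"jaw":1,"travel":[2,-2,-108],"roll":0.075},{"jaw":1,"travel":[2,-2,-108],"roll":0.075},{"jaw":1,"travel":[2,-2,-108],"roll":0.075}]' 60
python3 -m creep '[{"jaw":1,"travel":[0,0,0],"roll":0},{"jaw":1,"travel":[0,0,8],"roll":0},{"jaw":1,"travel":[0,0,25],"roll":0},{"jaw":1,"travel":[0,0,50],"roll":0},{"jaw":1,"travel":[0,0,60],"roll":0},{"jaw":1,"travel":[0,0,60],"roll":0}]' 60
python3 - <<'E'
from h import *
p,d=get_image('wrist');a=p[150:430,100:540,::-1];p,d=get_image('side');b=cv2.resize(p[150:290,180:360,::-1],(360,280));cv2.imwrite('pics/w8.png',np.hstack([a,b]))
E
```

```text
time_s: 26.3
position: [0.6776, -0.0098, 0.1758]
tool_rot: [[0.927, 0.374, 0.001], [0.374, -0.927, -0.0], [0.001, 0.001, -1.0]]
ft_force: [-1.2, 1.1, 6.0]
grip_width: 0.0157
gripper_force: 58.6
time_s: 26.9
position: [0.6776, -0.0098, 0.2363]
tool_rot: [[0.927, 0.375, 0.003], [0.375, -0.927, -0.001], [0.002, 0.002, -1.0]]
ft_force: [0.5, 0.4, -0.6]
grip_width: 0.0155
gripper_force: 58.6
```

View pics/w8.png

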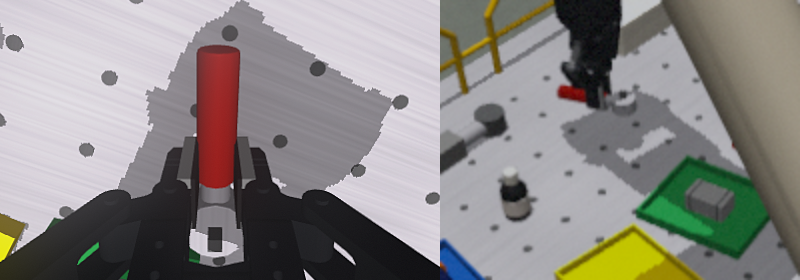

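The ratchet is held level (handle (217,120), head (215,240)). Carrying it to the yellow tray.

```bash
python3 -m creep '[{"jaw":1,"travel":[-20,16,10],"roll":-0.05},{"jaw":1,"travel":[-50,40,15],"roll":-0.13},{"jaw":1,"travel":[-80,64,15],"roll":-0.21},{"jaw":1,"travel":[-110,88,15],"roll":-0.29},{"jaw":1,"travel":[-140,112,15],"roll":-0.37},{"jaw":1,"travel":[-170,136,15],"roll":-0.46},{"jaw":1,"travel":[-190,152,15],"roll":-0.538},{"jaw":1,"travel":[-200,161,10],"roll":-0.538},{"jaw":1,"travel":[-200,161,-15],"roll":-0.538},{"jaw":1,"travel":[-200,161,-35],"roll":-0.538},{"jaw":1,"travel":[-200,161,-45],"roll":-0.538},{"jaw":1,"travel":[-200,161,-50],"roll":-0.538}]' 60
python3 -m creep '[{"jaw":1,"travel":[0,0,-3],"roll":0},{"jaw":1,"travel":[0,0,-6],"roll":0},{"jaw":1,"travel":[0,0,-7],"roll":0},{"jaw":1,"travel":[0,0,-7],"roll":0},{"jaw":0.5,"travel":[0,0,-7],"roll":0},{"jaw":0.3,"travel":[0,0,-7],"roll":0},{"jaw":0.3,"travel":[0,0,-7],"roll":0},{"jaw":0.3,"travel":[0,0,-7],"roll":0},{"jaw":0.3,"travel":[0,0,5],"roll":0},{"jaw":0.3,"travel":[0,0,25],"roll":0},{"jaw":0,"travel":[0,0,55],"roll":0},{"jaw":-0.5,"travel":[0,0,90],"roll":0}]' 60
python3 -m creep '[{"jaw":-1,"travel":[-10,-20,40],"roll":0},{"jaw":-1,"travel":[-35,-55,70],"roll":0},{"jaw":-1,"travel":[-60,-90,90],"roll":0},{"jaw":-1,"travel":[-85,-130,90],"roll":0},{"jaw":-1,"travel":[-95,-170,90],"roll":0},{"jaw":-1,"travel":[-95,-210,90],"roll":0},{"jaw":-1,"travel":[-95,-250,90],"roll":0},{"jaw":-1,"travel":[-95,-290,90],"roll":0},{"jaw":-1,"travel":[-95,-330,90],"roll":0},{"jaw":-1,"travel":[-95,-370,90],"roll":0},{"jaw":-1,"travel":[-95,-410,90],"roll":0},{"jaw":-1,"travel":[-95,-420,90],"roll":0}]' 60
python3 - <<'E'
from h import *
np.set_printoptions(precision=4,suppress=True)
c=camera_params('top');p,d=get_image('top');W=world(d,c)
for nm,g in(('nut_new',(.635,.3275)),('bolt',(.627,.278)),('nut_used',(.475,-.1525)),('gauge',(.4925,.0043)),('ratchet',(.4795,.151)),('bottle',(.665,.148))):
    k=np.linalg.norm(W[...,:2]-g,axis=2)<(.02 if nm!='bolt' else .045);k&=W[...,1]<.3 if nm=='bolt' else True;q=W[k&(W[...,2]>.016)]
    print(nm,len(q),'ztop',np.percentile(q[:,2],[50,90,97]) if len(q) else 0,q.mean(0) if len(q) else 0)
ps,_=get_image('side');cv2.imwrite('pics/s9.png',np.vstack([cv2.resize(p[90:310,100:480,::-1],(520,300)),cv2.resize(ps[190:370,110:430,::-1],(520,292))]))
E
```

```text
time_s: 28.2
position: [0.4777, 0.151, 0.1834]
tool_rot: [[0.988, -0.153, -0.002], [-0.153, -0.988, -0.0], [-0.002, 0.0, -1.0]]
ft_force: [-0.6, -0.3, -0.5]
grip_width: 0.0159
gripper_force: 58.6
time_s: 29.4
position: [0.4773, 0.1512, 0.2752]
tool_rot: [[0.988, -0.154, -0.002], [-0.154, -0.988, -0.0], [-0.002, 0.0, -1.0]]
ft_force: [1.1, -0.8, -0.6]
grip_width: 0.0559
gripper_force: 0.0
time_s: 30.6
position: [0.3822, -0.272, 0.3645]
tool_rot: [[0.988, -0.157, 0.0], [-0.157, -0.988, -0.001], [0.0, 0.001, -1.0]]
ft_force: [0.2, 0.4, -0.3]
grip_width: 0.0853
gripper_force: 0.0
nut_new 233 ztop [0.024  0.0278 0.029 ] [0.6322 0.327  0.0237]
bolt 400 ztop [0.0206 0.0248 0.0261] [0.6252 0.2775 0.0208]
nut_used 220 ztop [0.0246 0.0276 0.0282] [ 0.4737 -0.1511  0.0241]
gauge 334 ztop [0.0267 0.0283 0.0289] [0.4922 0.0059 0.0265]
ratchet 171 ztop [0.019  0.0217 0.0226] [0.4806 0.1522 0.0191]
bottle 333 ztop [0.0423 0.0645 0.0659] [0.6599 0.1454 0.0439]
```

View pics/s9.png

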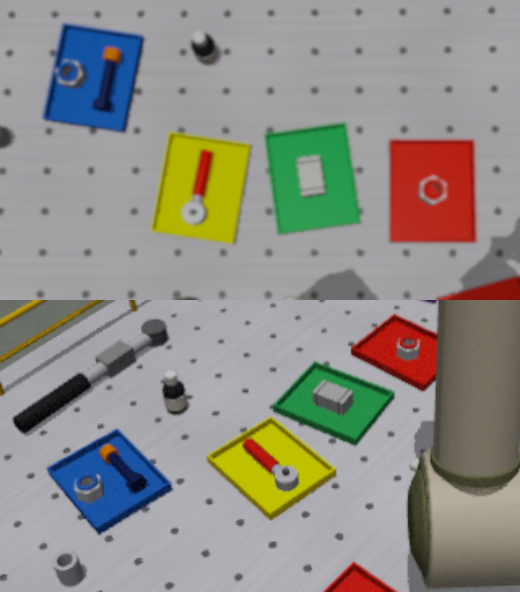

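Every part lies flat in its tray, with tops at 27, 28, 25 and 21–22 mm as expected. The bottle is still standing at (204,47) in the upper view. Handing in.

```bash
python3 -c "
from rig import *
print(close_job())"
```

```text
the job is handed in; nothing more can be done
None
```

The job is handed in at about 31 s of the 136 s allowed: in the last camera check all five parts lay flat in their trays and the bottle was standing where it was, though no verdict came back.

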